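# Bolt the red-handled stock crate

## Task

Two wooden crates of finished game boards stand on the bench, each with a barrel bolt on its lid. Lock the crate whose bolt has the red handle: slide that bolt across into its keeper, then turn its handle down into the notch and let go. Leave the blue-handled bolt alone.

Things in the scene. Friction and masses are not known exactly. Their poses are not given: they have to be found in the camera images.
- red_grip (a point): Grip point of the red bolt handle, on its centreline 56 mm from the bolt axis. Steel stem 12 mm thick, then (40 to 74 mm from the bolt axis) a red cylinder 18 mm thick. Axes: z along the handle away from the bolt; y along the level bolt, the way it slides to lock; x the way it turns down. At red_turn 0 the axes are the crate's, z up; crate yaw is within 15 deg of the world's.
- red_slide (a joint): Travel of the red bolt, m, along the point's y: starts 0 to 0.015, end stop 0.06 = fully across. About 2 N; stays where left. Bolt axis 134 mm above the bench, 34 mm above the lid; its sleeves rise 13 mm above the axis. A guide plate 20 to 30 mm beside the axis on the +x side, top 8 mm above the axis, has one 36 mm notch that takes the stem only at red_slide 0.042 or more.
- red_turn (a joint): Turn of the red handle about the bolt axis, rad: 0 = upright, growing towards the crate's +x (away from the robot), stop at 1.5 = nearly level, in the notch. Starts -0.15 to 0.25. If the bolt is not across, the guide plate stops it near 0.9. Turns easily; near upright it stays, let go past about 0.9 it drops by its own weight. Pinched along y it pivots between the pads, lagging a little.
- blue_grip (a point): The same point on the other crate's bolt, whose handle is blue; otherwise identical, to be left as it is. Both crates are fixed, 240 x 250 mm, 100 mm high, side by side, either one on the left; each lid has a paint stripe in its handle's colour.

How it is judged:
By the outcome, as a careful person would: the job done as asked, in the order asked, and still so for the second after the job is handed in, with the robot touching nothing.
It also fails if it takes over 38 s, if anything falls off the work surface, if the arm or the gripper's body presses on something with over 40 N, if the wrist force passes 120 N, or if a joint passes its speed limit or range.

## Robot

A 6-joint arm with a two-finger parallel gripper is mounted at the origin on the work surface. World frame = base frame: x ahead of the robot, y to its left, z up, the work surface at z = 0. Lengths are in m, angles in rad, forces in N, time in s.
With the tool pointing down it reaches from about 0.3 to 0.875 m from the base axis. Payload 6.4 kg.
Tool frame: the origin (TCP) lies at the very end of the fingers, on their centre line; the grasp point (between the pads) lies 19 mm behind it; z points along the fingers, y is the line along which they close (so a half turn about z gives the same grasp; the last joint's range is limited). The gripper opens to 85 mm and grips with 20 to 120 N. Pads are 22 mm wide; open, the fingers measure 114 mm over their backs; the gripper's body (76 mm by 85 mm) begins 54 mm behind the grasp point. The pads swing forward as they close: fully open they stand 13 mm farther back than shut.
Start: joints at [-1.52, 0.181, 1.607, -0, 1.354, -0.206], TCP at [0.146, -0.556, 0.196] pointing down, gripper open.
Joint ranges: [-2.99, 2.99], [-0.89, 2.07], [0.3, 2.58], [-1.14, 4.28], [0, 2.63], [-3.12, 3.12]. Speed limits (rad/s): [2.57, 2.57, 3.01, 3.14, 3.14, 3.14].

## Interface

Orientations are given as a unit quaternion [w, x, y, z].
In Python, from bench import * gives the robot as it stands. The module is installed in compiled form; this text tells all that it offers.
- The arm moves only by the tool arm_command, never from a script. Its arguments are lists of equal length, an entry for each row: "dp": the shift along the tool's x, y, z in units of 0.25 m (1.0 is 0.25 m), a list of three; "turn": the turn, a rotation vector about the tool's x, y, z in units of 30 degrees (1.0 is 30 degrees), a list of three; "jaw": the opening, from 0 (shut) to 1 (fully open). A call has 1 to 5 rows; each row is the pose to reach, as a shift and turn from the pose commanded when the call began, along the tool's axes at that moment; what a row does not reach only later rows make up. A row lasts 1/8 s, in which the tool goes at most 62.5 mm and 10.7 degrees, less where a joint would pass 70% of its speed; a pose out of reach is approached as far as the arm can. A call with a number of a shift or a turn outside -1 to 1 is refused whole. A call with a gripper value outside its range is refused whole. The fingers move at their own pace and stop on an object; the grip force is fixed at half the most. Time passes only in rows, so rows that repeat a pose let the fingers close. It gives the time, the measured TCP pose, the force, the opening and the grip force at its end, in the units of the state.
- get_obs(): the state, without advancing time (a new reading comes with each control period).
- camera(name): name is "scene" or "top"; returns the picture (384x512x3 uint8, blue, green, red); there is no depth.
- get_calibration(name): a dict with "camera_matrix" (3x3 intrinsics, pixels), "R" (3x3) and "t" (3): a world point X has camera coordinates R X + t. Camera axes: x right, y down, z forward; pixel columns grow to the right and rows downward; lengths in m; the calibration is good to about 2 mm. A picture is of the moment at which its call begins. get_calibration takes no time and is no camera call.
- hand_in(): hands the job in; it is judged then, once.
The state is a dict: "time_s": time; "q": joint angles; "dq": joint speeds; "joint_efforts": joint torques, N m; "eef_pos": TCP position; "eef_rot": TCP orientation; "wrist_force": force on the tool from outside, world axes, zero at the start; "torque": the same for the moment, N m; "opening": opening from 0.0 (shut) to 1.0 (fully open); "grasp_force": force on a finger pad.
Only numpy, scipy, OpenCV 4.12 (cv2) and the standard library are available. Lean on these libraries where they do the work, as an engineer would, in place of code of your own. Each camera call takes 0.05 s, during which the arm holds its last target. There are 200 camera calls.

## Working session

There is one attempt and no reset: what is moved stays moved. The work goes in short steps, Python scripts to look and compute and a tool call to move; the robot and the scene stay as the last step left them, time stands still between calls to the robot, and variables do not carry over. Pictures are saved under pics/ and viewed, at most 10 in all, crops included, and the job is handed in when it is done.

Besides the shell and the picture viewer there is one more tool, called after "Request:" as name(argument=value, ...) on one line, values as JSON. arm_command: Moves the arm, as the interface text tells. Its arguments: {"type":"object","properties":{"dp":{"type":"array"},"turn":{"type":"array"},"jaw":{"type":"array"}},"required":["dp","turn","jaw"]}

```bash
mkdir -p pics; python3 - <<'E'
from bench import *
import cv2,numpy as np
for n in("scene","top"):
    im=camera(n); cv2.imwrite(f"pics/{n}0.png",im)
    c=get_calibration(n); print(n,c, -np.array(c["R"]).T@np.array(c["t"]))
o=get_obs(); print(o)
E
```

```text
scene {'camera_matrix': array([[385.03245469,   0.        , 260.01009654],
       [  0.        , 385.03245469, 194.00844751],
       [  0.        ,   0.        ,   1.        ]]), 'R': array([[ 0.77828054,  0.6278128 ,  0.01142335],
       [ 0.41308148, -0.49821367, -0.76232987],
       [-0.47290918,  0.59802527, -0.64708785]]), 't': array([-0.40000535, -0.08033905,  1.13701131])} [ 0.88220604 -0.46885903  0.67907073]
top {'camera_matrix': array([[432.93334695,   0.        , 256.66024818],
       [  0.        , 432.93334695, 190.90731927],
       [  0.        ,   0.        ,   1.        ]]), 'R': array([[-0.00351476, -0.99990639,  0.01322336],
       [-0.98873691,  0.00149635, -0.14965656],
       [ 0.14962276, -0.01360043, -0.98864961]]), 't': array([-0.06586185,  0.56432124,  0.85492833])} [ 0.42981702 -0.05507271  0.93054985]
{'time_s': 0.1, 'q': array([-1.52030670e+00,  1.81491080e-01,  1.60789666e+00,  1.42184590e-05,
        1.35382395e+00, -2.06312886e-01]), 'dq': array([ 0.00266539, -0.00322225, -0.00212866,  0.00189876,  0.00016877,
        0.00026056]), 'joint_efforts': array([ 9.08210695e-04, -4.45876729e+01, -3.52237880e+01, -2.89740183e-04,
        4.07515254e-03,  1.55343736e-05]), 'eef_pos': array([ 0.14602985, -0.55557479,  0.1956661 ]), 'eef_rot': array([-8.06523478e-04,  9.91767750e-01,  1.28047157e-01,  6.99274401e-05]), 'wrist_force': array([-0.37581105, -0.1592622 ,  0.84275962]), 'torque': array([-0.00644172,  0.0441623 ,  0.00240997]), 'grasp_force': 0.0, 'opening': 1.0005064050142827}
```

View pics/scene0.png

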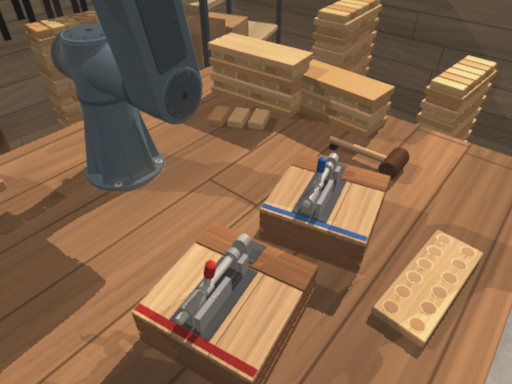

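View pics/top0.png

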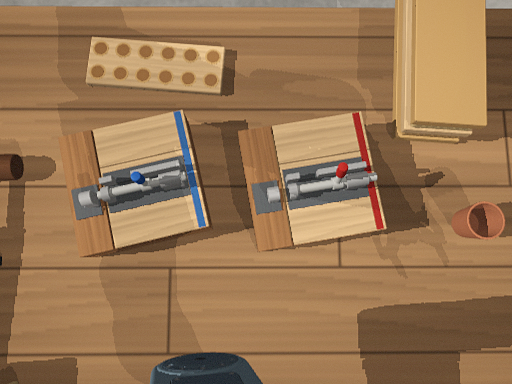

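Red crate is on the right in the top view (handle at about 342,171), blue on the left (138,177). I'll enlarge the red one in both views.

```bash
python3 - <<'E'
import cv2
a=cv2.imread("pics/top0.png")[100:260,230:395]; b=cv2.imread("pics/scene0.png")[215:384,125:325]
cv2.imwrite("pics/top0c.png",cv2.resize(a,None,fx=3.7,fy=3.7,interpolation=2))
cv2.imwrite("pics/scene0c.png",cv2.resize(b,None,fx=3.5,fy=3.5,interpolation=2))
E
```

```text
(no output)
```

View pics/top0c.png

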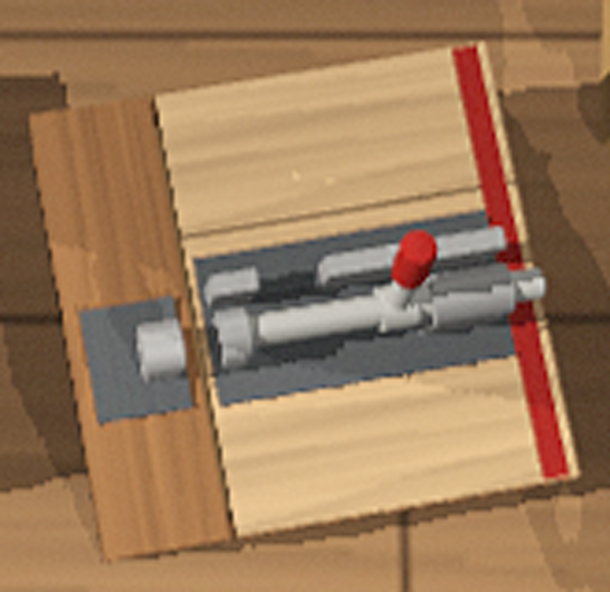

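View pics/scene0c.png

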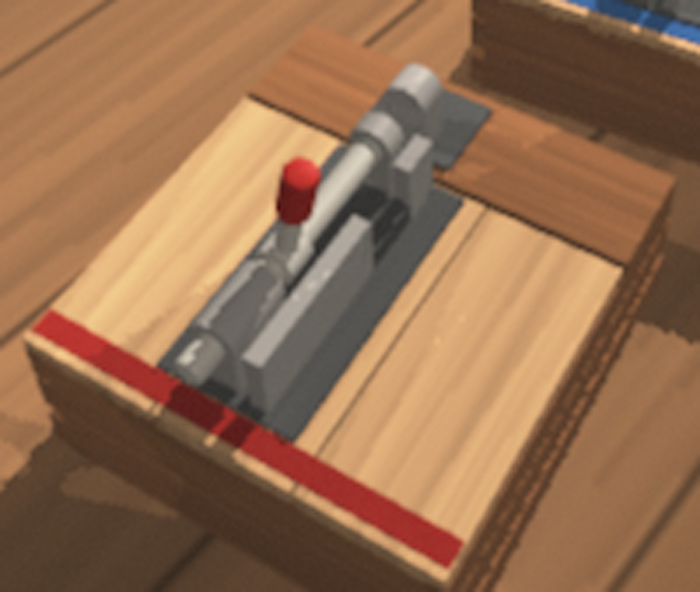

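The crops show the red bolt retracted: keeper at left (+y), plate notch at about (290,280), knob cap at (418,246) in the top crop and (301,170) in the scene crop. Next I triangulate.

```bash
cat >h.py <<'E'
from bench import *
import cv2,numpy as np
from scipy.spatial.transform import Rotation as Ro
def P(n):
    c=get_calibration(n); return c["camera_matrix"]@np.c_[c["R"],c["t"]]
def tri(a,b): # scene px, top px
    X=cv2.triangulatePoints(P("scene"),P("top"),np.float64(a).reshape(2,1),np.float64(b).reshape(2,1)); return X[:3,0]/X[3,0]
def onz(n,p,z):
    c=get_calibration(n); o=-c["R"].T@c["t"]; d=c["R"].T@np.linalg.inv(c["camera_matrix"])@[*p,1]; return o+d*(z-o[2])/d[2]
def proj(n,X):
    x=P(n)@[*X,1]; return x[:2]/x[2]
tc=lambda u,v:((u+.5)/3.7-.5+230,(v+.5)/3.7-.5+100)
sc=lambda u,v:((u+.5)/3.5-.5+125,(v+.5)/3.5-.5+215)
E
python3 - <<'E'
from h import *
np.set_printoptions(precision=4,suppress=True)
C=np.array([onz("top",tc(*p),.1) for p in[(30,115),(487,42),(580,475),(108,560)]])
print(C,C.mean(0),[np.linalg.norm(C[i]-C[i-1]) for i in range(4)])
yv=C[0]+C[3]-C[1]-C[2]; xv=C[0]+C[1]-C[2]-C[3]
print("yaw",np.degrees([np.arctan2(-yv[0],yv[1]),np.arctan2(xv[1],xv[0])]))
S=np.array([onz("scene",sc(*p),.1) for p in[(675,180),(445,585),(25,340)]]);print(S)
T=tri(sc(301,170),tc(418,246));B=tri(sc(293,217),tc(404,283));print(T,B,np.linalg.norm(T-B))
A=[onz("top",tc(*p),.134) for p in[(540,286),(402,308),(232,336)]];print(A)
E
```

```text
[[ 0.6762 -0.0294  0.1   ]
 [ 0.7171 -0.2766  0.1   ]
 [ 0.483  -0.3158  0.1   ]
 [ 0.44   -0.0702  0.1   ]] [ 0.5791 -0.173   0.1   ] [np.float64(0.2396398047102149), np.float64(0.2505024230235923), np.float64(0.23738777700374192), np.float64(0.24928792739012554)]
yaw [9.6605 9.648 ]
[[ 0.6769 -0.0291  0.1   ]
 [ 0.7185 -0.2747  0.1   ]
 [ 0.4854 -0.3139  0.1   ]]
[ 0.5822 -0.2119  0.2068] [ 0.5728 -0.2128  0.1663] 0.041647687076028464
[array([ 0.5766, -0.2894,  0.134 ]), array([ 0.5653, -0.2188,  0.134 ]), array([ 0.5511, -0.1325,  0.134 ])]
```

```bash
cat >>h.py <<'E'
np.set_printoptions(precision=4,suppress=True)
YAW=np.radians(9.65); cx=np.array([np.cos(YAW),np.sin(YAW),0]); cy=np.array([-np.sin(YAW),np.cos(YAW),0]); ez=np.array([0,0,1.])
Rd=Ro.from_matrix(np.c_[cx,-cy,-ez])
AX=.5206
def grip(th,y): return cx*(AX+.056*np.sin(th))+cy*y+ez*(.134+.056*np.cos(th))
def go(p,R=Rd):
    o=get_obs(); q=o["eef_rot"]; R0=Ro.from_quat(q[[1,2,3,0]]); 
    print("dp",R0.inv().apply(p-o["eef_pos"])/.25,"turn",np.degrees((R0.inv()*R).as_rotvec())/30,"dist",np.linalg.norm(p-o["eef_pos"]))
def crate():
    o=get_obs();p=o["eef_pos"];f=o["wrist_force"];print("t",o["time_s"],"TCP crate",p@cx-AX,p@cy,p[2],"F",f@cx,f@cy,f[2],"open",o["opening"],o["grasp_force"])
E
python3 -c "
from h import *
g=grip(.24,-.307)-.019*ez; print(g); go(g+.091*ez); crate()"
```

```text
[ 0.5778 -0.2132  0.1694]
dp [ 2.0185 -0.8865 -0.2568] turn [-0.003  -0.0005  0.1688] dist 0.5548706688872107
t 0.1 TCP crate -0.46976697424500535 -0.5721923339972621 0.19566610266977147 F -0.3971903543290947 -0.09401178130543486 0.8427596193058439 open 1.0005064050142827 0.0
```

Request:
arm_command(dp=[[1,-0.44,-0.26],[1,-0.44,-0.26],[1,-0.44,-0.26],[1,-0.44,-0.26],[1,-0.44,-0.26]], turn=[[0,0,0.169],[0,0,0.169],[0,0,0.169],[0,0,0.169],[0,0,0.169]], jaw=[1,1,1,1,1])

```text
time_s: 0.72
eef_pos: [0.362, -0.3842, 0.2622]
eef_rot: [0.0, 0.996, 0.085, 0.0]
wrist_force: [0.2, -0.8, 0.7]
opening: 0.998
grasp_force: 0.0
```

```bash
python3 -c "
from h import *
go(grip(.24,-.307)+.072*ez); crate()"
```

```text
dp [ 0.9669 -0.5272  0.0078] turn [ 0.0008 -0.0014  0.0049] dist 0.2753249574833473
t 0.725 TCP crate -0.2280714027202017 -0.43941940302061283 0.2622120715511373 F 0.09725035779332866 -0.8574644717670195 0.7313653105925654 open 0.9981475267299287 0.0
```

Request:
arm_command(dp=[[0.967,-0.527,0.0],[0.967,-0.527,0.0],[0.967,-0.527,0.0],[0.967,-0.527,0.0],[0.967,-0.527,0.0]], turn=[[0,0,0],[0,0,0],[0,0,0],[0,0,0],[0,0,0]], jaw=[1,1,1,1,1])

```text
time_s: 1.35
eef_pos: [0.578, -0.2129, 0.2607]
eef_rot: [-0.001, 0.996, 0.086, -0.0]
wrist_force: [-0.1, -0.6, -0.3]
opening: 0.999
grasp_force: 0.0
```

```bash
python3 -c "
from h import *
go(grip(.24,-.307)-.019*ez); crate()"
```

```text
dp [-0.0009  0.0012  0.3653] turn [-0.0022  0.0008  0.0061] dist 0.09131724296644377
t 1.35 TCP crate 0.013565428613480202 -0.3068031949022719 0.2607116040023616 F -0.17908634825653136 -0.5510985068950547 -0.30980065669694734 open 0.9993724343246881 0.0
```

Request:
arm_command(dp=[[0,0,0.2],[0,0,0.365],[0,0,0.365]], turn=[[0,0,0],[0,0,0],[0,0,0]], jaw=[1,1,1])

```text
time_s: 1.72
eef_pos: [0.5734, -0.214, 0.1658]
eef_rot: [-0.003, 0.996, 0.084, -0.004]
wrist_force: [0.4, 0.2, 0.1]
opening: 0.998
grasp_force: 0.0
```

Request:
arm_command(dp=[[0,0,0],[0,0,0],[0,0,0],[0,0,0],[0,0,0]], turn=[[0,0,0],[0,0,0],[0,0,0],[0,0,0],[0,0,0]], jaw=[0.1,0.1,0.1,0.1,0.1])

```text
time_s: 2.35
eef_pos: [0.5775, -0.2162, 0.1723]
eef_rot: [0.001, 0.996, 0.084, 0.002]
wrist_force: [0.5, 1.6, 6.2]
opening: 0.098
grasp_force: 3.0
```

```bash
python3 -c "
from h import *
crate()
a=camera('top')[100:260,230:395]; b=camera('scene')[215:384,125:325]
a=cv2.resize(a,(400,388)); b=cv2.resize(b,(400,388))
cv2.imwrite('pics/g1.png',np.hstack([a,b]))"
```

```text
t 2.35 TCP crate 0.01247912809204077 -0.30997037391433446 0.17226050381503058 F 0.7656279375696962 1.5422798293443507 6.243831556035057 open 0.0982587560107698 3.045379025861621
```

View pics/g1.png

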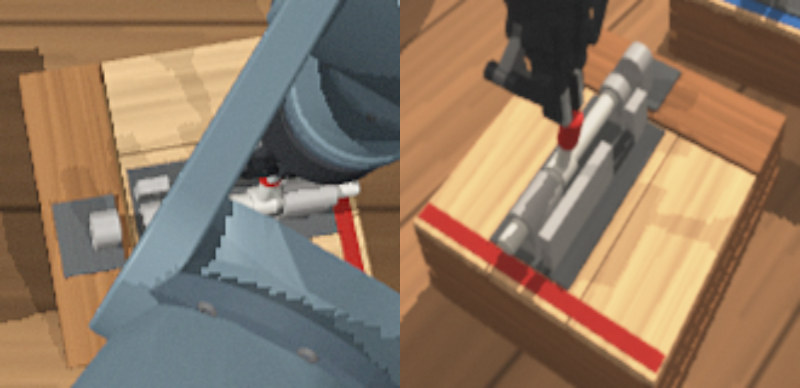

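The fingers shut to 8 mm, less than the 18 mm handle, so the grip is off. I need a closer look.

```bash
python3 -c "
from h import *
a=camera('top')[150:210,300:372]; b=camera('scene')[215:320,160:250]
a=cv2.resize(a,(400,333),interpolation=2); b=cv2.resize(b,(400,467),interpolation=2)
a=cv2.copyMakeBorder(a,0,134,0,0,0)
cv2.imwrite('pics/g2.png',np.hstack([a,b])); crate()
print(proj('scene',grip(.24,-.31)),proj('top',grip(.24,-.31)))"
```

```text
t 2.55 TCP crate 0.01250243286593955 -0.30997713440274605 0.17227423274777343 F 1.3334552777131983 0.7637436310119518 5.377505395589736 open 0.09836997976348542 3.1096608540974557
[207.5487 271.0988] [342.7117 170.347 ]
```

View pics/g2.png

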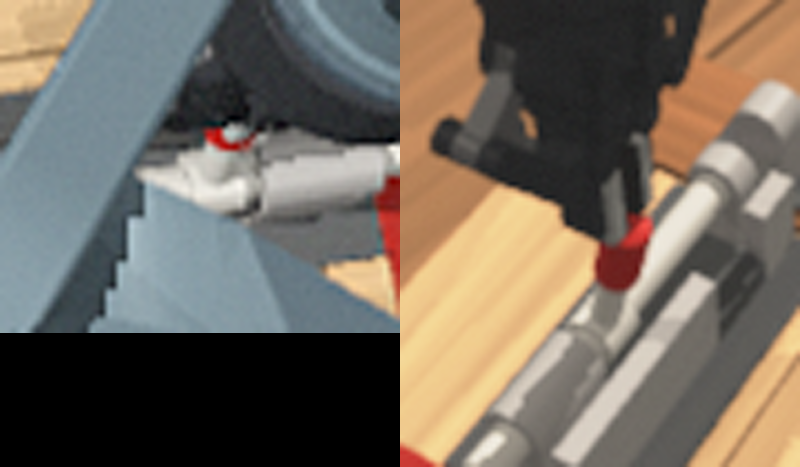

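```bash
python3 -c "
from h import *
o=get_obs();p=o['eef_pos'];R=Ro.from_quat(o['eef_rot'][[1,2,3,0]])
def cr(X):
    s=proj('scene',X);t=proj('top',X);return (s-[160,215])*4.444+[400,0],(t-[300,150])*5.555
for d in([0,0,0],[0,0,-.019],[.011,0,0],[-.011,0,0],[0,.01,0],[0,-.01,0]): print(d,cr(p+R.apply(d)))
for r in(.04,.056,.074):
  for th in(0.1,.24,.4): print(r,th,cr(cx*(AX+r*np.sin(th))+cy*-.307+ez*(.134+r*np.cos(th))))
print(o['joint_efforts'],o['torque'])"
```

```text
[0, 0, 0] (array([612.9128, 276.3893]), array([227.1906, 125.3203]))
[0, 0, -0.019] (array([608.7803, 243.1168]), array([239.5544, 113.9367]))
[0.011, 0, 0] (array([637.9273, 288.5751]), array([220.4135,  92.2678]))
[-0.011, 0, 0] (array([588.2213, 264.3609]), array([233.9951, 158.5065]))
[0, 0.01, 0] (array([596.837 , 295.9232]), array([257.5683, 120.1662]))
[0, -0.01, 0] (array([628.6466, 257.2711]), array([196.7842, 130.4792]))
0.04 0.1 (array([598.1942, 258.723 ]), array([224.3812, 151.6445]))
0.04 0.24 (array([610.7673, 266.3679]), array([220.361 , 135.5318]))
0.04 0.4 (array([624.8589, 276.4742]), array([215.354 , 118.4694]))
0.056 0.1 (array([598.2188, 232.6831]), array([233.7276, 137.5553]))
0.056 0.24 (array([616.1492, 243.502 ]), array([227.9594, 114.602 ]))
0.056 0.4 (array([636.2689, 257.8756]), array([220.7838,  90.3965]))
0.074 0.1 (array([598.2475, 202.2665]), array([244.7117, 120.9974]))
0.074 0.24 (array([622.4487, 216.7375]), array([236.8706,  90.0562]))
0.074 0.4 (array([649.6426, 236.0762]), array([227.1299,  57.5864]))
[ -0.8514 -46.1095 -31.971   -0.4489   0.0155   0.0009] [ 0.2061 -0.1365  0.0101]
```

Request:
arm_command(dp=[[0,0,0],[0,0,0],[0,0,0],[0,0,0]], turn=[[0,0,0],[0,0,0],[0,0,0],[0,0,0]], jaw=[1,1,1,1])

```text
time_s: 3.05
eef_pos: [0.576, -0.2158, 0.1699]
eef_rot: [-0.0, 0.996, 0.084, -0.0]
wrist_force: [0.0, 0.4, -1.4]
opening: 0.934
grasp_force: 0.0
```

```bash
python3 -c "
from h import *
crate()
a=camera('top')[150:210,300:372]; b=camera('scene')[215:320,160:250]
a=cv2.resize(a,(400,333),interpolation=2); b=cv2.resize(b,(400,467),interpolation=2)
a=cv2.copyMakeBorder(a,0,134,0,0,0)
cv2.imwrite('pics/g3.png',np.hstack([a,b]))"
```

```text
t 3.05 TCP crate 0.011072788480514295 -0.30931817055398525 0.16994647740109586 F 0.08615521360346705 0.421925877434923 -1.4350030252387866 open 0.9343911405651004 0.0
```

View pics/g3.png

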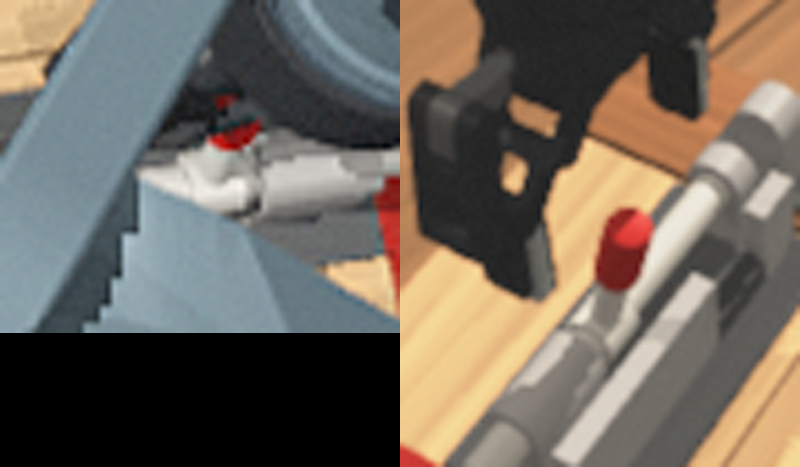

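The fingertips appear about 25–30 mm higher in the scene image than the reported TCP: left tip at about (524,275) in the crop, right tip at about (670,105). The handle cap is at (633,228), so the earlier close only nipped the cap's edge. Going 18 mm deeper and 6 mm ahead clears the sleeves whichever reading is right.

Request:
arm_command(dp=[[0.024,0,0],[0.024,0,0.072],[0.024,0,0.072]], turn=[[0,0,0],[0,0,0],[0,0,0]], jaw=[1,1,1])

```text
time_s: 3.52
eef_pos: [0.5806, -0.2139, 0.1494]
eef_rot: [-0.001, 0.996, 0.084, -0.002]
wrist_force: [-0.8, 0.1, 0.6]
opening: 1.005
grasp_force: 0.0
```

Request:
arm_command(dp=[[0,0,0],[0,0,0],[0,0,0],[0,0,0],[0,0,0]], turn=[[0,0,0],[0,0,0],[0,0,0],[0,0,0],[0,0,0]], jaw=[0.1,0.1,0.1,0.1,0.1])

```text
time_s: 4.15
eef_pos: [0.5824, -0.2149, 0.1528]
eef_rot: [0.0, 0.996, 0.084, 0.0]
wrist_force: [0.6, 0.8, 3.1]
opening: 0.187
grasp_force: 58.5
```

```bash
python3 -c "
from h import *
crate()"
```

```text
t 4.15 TCP crate 0.0175504024807408 -0.3095064303614552 0.15278178189830377 F 0.69126517811089 0.6605668037278347 3.105701895506984 open 0.1865022618117496 58.488768339157104
```

Request:
arm_command(dp=[[0,-0.04,0],[0,-0.08,0],[0,-0.12,0],[0,-0.16,0],[0,-0.16,0]], turn=[[0,0,0],[0,0,0],[0,0,0],[0,0,0],[0,0,0]], jaw=[0.1,0.1,0.1,0.1,0.1])

```text
time_s: 4.78
eef_pos: [0.5755, -0.1736, 0.1527]
eef_rot: [-0.001, 0.996, 0.085, 0.0]
wrist_force: [1.5, 1.8, 5.6]
opening: 0.181
grasp_force: 59.0
```

```bash
python3 -c "
from h import *
crate()
a=camera('top')[130:230,240:372]; b=camera('scene')[195:320,160:270]
a=cv2.resize(a,(400,303),interpolation=2); b=cv2.resize(b,(400,455),interpolation=2)
a=cv2.copyMakeBorder(a,0,152,0,0,0)
cv2.imwrite('pics/g4.png',np.hstack([a,b]))"
```

```text
t 4.775 TCP crate 0.017658659699630208 -0.2676594358429284 0.15267125330782438 F 1.747246745865614 1.4978986991599794 5.554782495519651 open 0.1806867393259101 59.04852569103241
```

View pics/g4.png

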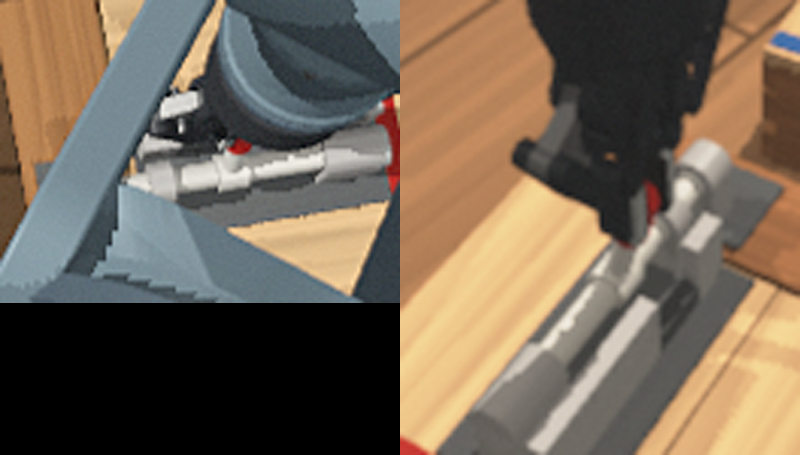

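The grip holds: the stem moved with the fingers to (625,275) in the crop. I'll continue to the end stop.

Request:
arm_command(dp=[[0,-0.015,0],[0,-0.03,0],[0,-0.04,0],[0,-0.04,0]], turn=[[0,0,0],[0,0,0],[0,0,0],[0,0,0]], jaw=[0.1,0.1,0.1,0.1])

```text
time_s: 5.38
eef_pos: [0.574, -0.1652, 0.1527]
eef_rot: [-0.0, 0.996, 0.084, 0.0]
wrist_force: [0.7, -0.4, 5.4]
opening: 0.183
grasp_force: 59.0
```

```bash
python3 -c "
from h import *
crate()"
```

```text
t 5.375 TCP crate 0.01763522080639901 -0.2590735544177642 0.15267226311474846 F 0.5896003730743907 -0.5546543255220914 5.353978369333891 open 0.18256681826681342 59.02567148208618
```

Request:
arm_command(dp=[[0,-0.01,0],[0,-0.02,0],[0,-0.024,0],[0,-0.024,0]], turn=[[0,0,0],[0,0,0],[0,0,0],[0,0,0]], jaw=[0.1,0.1,0.1,0.1])

```text
time_s: 5.88
eef_pos: [0.573, -0.1594, 0.1526]
eef_rot: [0.0, 0.996, 0.084, 0.0]
wrist_force: [1.5, -1.3, 5.4]
opening: 0.184
grasp_force: 59.0
```

```bash
python3 -c "
from h import *
crate()"
```

```text
t 5.875 TCP crate 0.017605566591921362 -0.25323905130538793 0.15264011749186018 F 1.2421676239129917 -1.4966283134555363 5.41192812724758 open 0.18353425470738796 59.01332974433899
```

Moved 56 mm so far with only friction on the wrist; continuing.

Request:
arm_command(dp=[[0,-0.01,0],[0,-0.02,0],[0,-0.02,0]], turn=[[0,0,0],[0,0,0],[0,0,0]], jaw=[0.1,0.1,0.1])

```text
time_s: 6.25
eef_pos: [0.5725, -0.1573, 0.1528]
eef_rot: [0.003, 0.996, 0.084, 0.001]
wrist_force: [2.6, -10.1, 2.5]
opening: 0.181
grasp_force: 58.9
```

```bash
python3 -c "
from h import *
crate()"
```

```text
t 6.25 TCP crate 0.017455918519455382 -0.251094002730163 0.15280543183601908 F 0.8860714259164468 -10.437409681289072 2.5441238996251565 open 0.18058294543827702 58.88461410999298
```

End stop reached (10 N). Now the first half of the arc, easing off the stop slightly.

Request:
arm_command(dp=[[0.028,0.008,0.012],[0.058,0.008,0.028],[0.084,0.008,0.049],[0.084,0.008,0.049]], turn=[[0,0,0],[0,0,0],[0,0,0],[0,0,0]], jaw=[0.1,0.1,0.1,0.1])

```text
time_s: 6.75
eef_pos: [0.5954, -0.154, 0.1409]
eef_rot: [0.001, 0.996, 0.084, 0.003]
wrist_force: [8.1, -4.2, 0.8]
opening: 0.159
grasp_force: 85.3
```

```bash
python3 -c "
from h import *
crate()
b=camera('scene')[195:295,180:280]
cv2.imwrite('pics/g5.png',cv2.resize(b,(600,600),interpolation=2))
T=get_obs()['eef_pos']
for d in(0,.02,.035): print(d,(proj('scene',T+d*ez)-[180,195])*6)
for th in(.6,.75):
  for r in(.04,.074): print(th,r,(proj('scene',cx*(AX+r*np.sin(th))+cy*-.252+ez*(.134+r*np.cos(th)))-[180,195])*6)"
```

```text
t 6.75 TCP crate 0.04057634614576455 -0.25162935596711494 0.14085641247492142 F 7.23584034016371 -5.502050758839453 0.7810289944170452 open 0.15882877697362194 85.25382399559021
0 [370.8529 457.9572]
0.02 [369.5099 413.6418]
0.035 [368.4674 379.2465]
0.6 0.04 [315.046  376.0745]
0.6 0.074 [370.4832 336.0982]
0.75 0.04 [329.3165 390.9091]
0.75 0.074 [397.7867 364.6824]
```

View pics/g5.png

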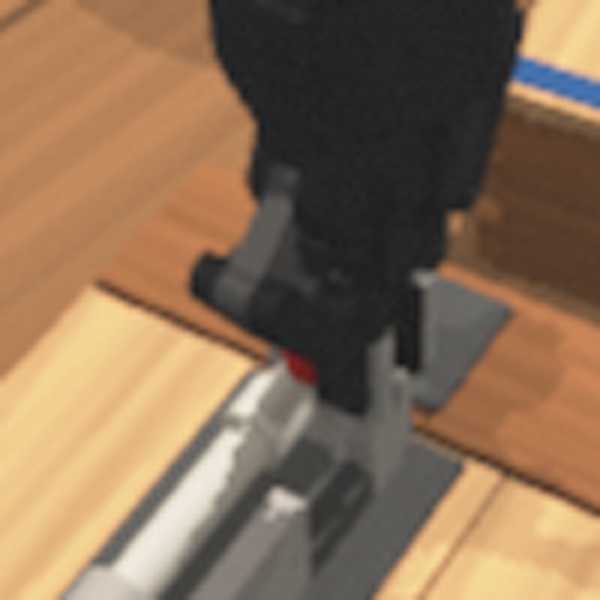

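The red cylinder shows at (298,368), behind the pads: the handle is lagging at about 0.5 rad and the pads are slipping off its front. I'll open partly and measure its angle from the red blob.

Request:
arm_command(dp=[[0,0,0],[0,0,0],[0,0,0]], turn=[[0,0,0],[0,0,0],[0,0,0]], jaw=[0.55,0.55,0.55])

```text
time_s: 7.18
eef_pos: [0.5921, -0.1526, 0.1392]
eef_rot: [-0.001, 0.996, 0.084, -0.001]
wrist_force: [-0.4, -0.1, -0.3]
opening: 0.547
grasp_force: 0.0
```

```bash
cat >>h.py <<'E'
def red(n,im,box):
    x0,x1,y0,y1=box; h=cv2.cvtColor(im[y0:y1,x0:x1],cv2.COLOR_BGR2HSV); m=cv2.inRange(h,(0,150,60),(8,255,255))|cv2.inRange(h,(172,150,60),(180,255,255))
    v,u=np.nonzero(m); return m,np.c_[u+x0,v+y0]
E
python3 -c "
from h import *
crate()
m,p=red('scene',cv2.imread('pics/scene0.png'),(180,270,215,310)); print('start',len(p),p.mean(0),p.min(0),p.max(0))
im=camera('scene'); cv2.imwrite('pics/s6.png',im)
m,p=red('scene',im,(180,270,215,310)); print(len(p),p.mean(0),p.min(0),p.max(0))
for y,ths in((-.307,(.2,.25,.3)),(-.250,(.1,.2,.3,.4,.5,.6,.7))):
  for th in ths: print(y,th,*[proj('scene',cx*(AX+r*np.sin(th))+cy*y+ez*(.134+r*np.cos(th))) for r in(.04,.057,.074)])"
```

```text
t 7.175 TCP crate 0.03755259614609052 -0.24971771626723677 0.1391712921553656 F -0.4421655213557622 -0.005477599824291385 -0.34249212720528394 open 0.5468870654905283 0.0
start 170 [209.4294 268.9824] [204 260] [215 278]
14 [234.2857 246.2857] [231 244] [240 249]
-0.307 0.2 [206.6212 274.4197] [207.5433 268.7157] [208.5022 262.784 ]
-0.307 0.25 [207.6284 275.0718] [209.008  269.6578] [210.4435 264.0242]
-0.307 0.3 [208.6289 275.756 ] [210.4635 270.648 ] [212.3736 265.33  ]
-0.25 0.1 [223.8854 250.1946] [224.2322 243.9181] [224.5914 237.4154]
-0.25 0.2 [225.8231 251.2901] [227.0451 245.4934] [228.3129 239.479 ]
-0.25 0.3 [227.738  252.5226] [229.8275 247.2731] [231.9979 241.8207]
-0.25 0.4 [229.6082 253.8786] [232.5463 249.2371] [235.6001 244.413 ]
-0.25 0.5 [231.4126 255.3432] [235.1688 251.3627] [239.0738 247.2244]
-0.25 0.6 [233.1306 256.8996] [237.6634 253.6246] [242.3753 250.2201]
-0.25 0.7 [234.7428 258.5304] [240.0007 255.9957] [245.4632 253.3623]
```

Request:
arm_command(dp=[[-0.02,0,-0.2],[-0.2,0,-0.4],[-0.4,0,-0.4],[-0.4,0,-0.4]], turn=[[0,0,0],[0,0,0],[0,0,0],[0,0,0]], jaw=[0.8,0.8,0.8,0.8])

```text
time_s: 7.72
eef_pos: [0.4919, -0.17, 0.2405]
eef_rot: [0.0, 0.997, 0.083, -0.0]
wrist_force: [0.5, -0.1, -1.3]
opening: 0.801
grasp_force: 0.0
```

```bash
python3 -c "
from h import *
crate()
P0={'scene':((180,270,215,310)),'top':(270,350,140,210)}
C={}
for n,bx in P0.items():
  im=camera(n); cv2.imwrite(f'pics/{n}7.png',im)
  m,p=red(n,im,bx); C[n]=p.mean(0); print(n,len(p),p.mean(0),p.min(0),p.max(0))
X=tri(C['scene'],C['top']); print(X@cx-AX,X@cy,X[2])
from scipy.optimize import least_squares
f=lambda a:np.r_[proj('scene',cx*(AX+.058*np.sin(a[0]))+cy*a[1]+ez*(.134+.058*np.cos(a[0])))-C['scene']]
print(least_squares(f,[.4,-.25],x_scale=[1,.1]).x)"
```

```text
t 7.725 TCP crate -0.06416587657605638 -0.2500349476109717 0.24053831352088162 F 0.4880968379061843 -0.1911338069609459 -1.3353655698829527 open 0.8006889222513018 0.0
scene 154 [233.8961 249.4935] [227 242] [241 258]
top 27 [305.4815 166.2593] [304 162] [308 172]
0.0288368153083971 -0.2487585433375258 0.18908576481007988
[ 0.4363 -0.2494]
```

The handle is at 0.44 rad and slide about 0.06. The last view goes on calibrating the real fingertip height, with projected markers for each pad tip drawn at 0, 15, 30 and 45 mm above the reported TCP.

```bash
python3 -c "
from h import *
im=cv2.imread('pics/scene7.png'); p=get_obs()['eef_pos']
x0,y0,w,h,k=140,140,150,130,5
b=cv2.resize(im[y0:y0+h,x0:x0+w],None,fx=k,fy=k,interpolation=2)
for s in(-1,1):
  for i,d in enumerate((0,.015,.03,.045)):
    for e in(-.011,.011):
      q=(proj('scene',p+s*.034*cy+e*cx+d*ez)-[x0,y0])*k
      cv2.circle(b,tuple(q.astype(int)),4,[(0,255,255),(0,255,0),(255,255,0),(255,0,255)][i],-1)
cv2.imwrite('pics/g7.png',b)"
```

```text
(no output)
```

View pics/g7.png

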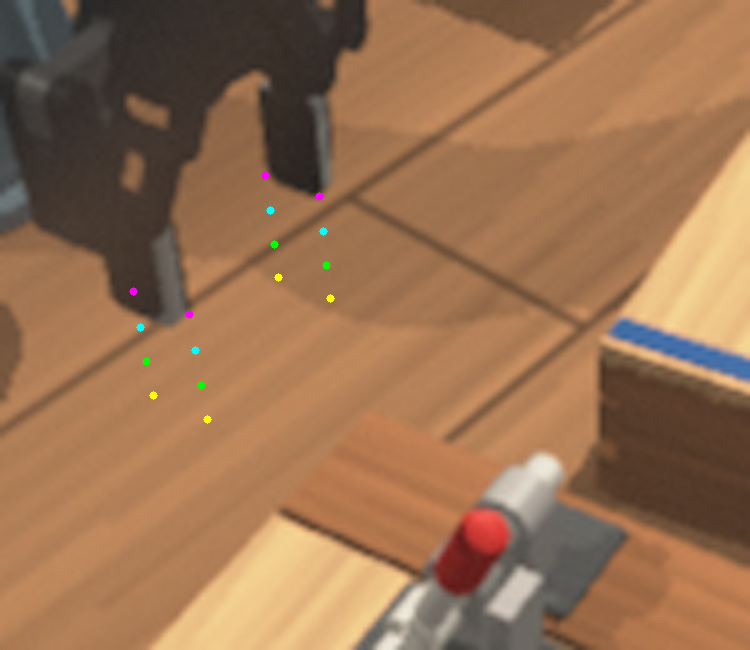

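The visible tips line up with the +45 mm markers at 0.8 opening. Taking off the pad swing of about 11 mm, the true TCP is about 32 mm above the reported one. I'll regrip with that correction.

Request:
arm_command(dp=[[0.2,0,0],[0.352,0,0],[0.352,0,0.2],[0.352,0,0.427],[0.352,0,0.427]], turn=[[0,0,0.01],[0,0,0.01],[0,0,0.01],[0,0,0.01],[0,0,0.01]], jaw=[0.8,0.8,0.8,0.8,0.8])

```text
time_s: 8.45
eef_pos: [0.5779, -0.1528, 0.1273]
eef_rot: [-0.003, 0.997, 0.082, -0.005]
wrist_force: [1.0, 0.2, 1.0]
opening: 0.803
grasp_force: 0.0
```

```bash
python3 -c "
from h import *
crate();go(cx*(AX+.0239)+cy*-.2494+ez*.1337)"
```

```text
t 8.45 TCP crate 0.023494689802308066 -0.24751439533876923 0.12733534397210253 F 1.0134651101234928 0.05573455701926602 0.9748211623038666 open 0.8034462160060384 0.0
dp [ 0.0014  0.0074 -0.0255] turn [-0.0135  0.0181 -0.0087] dist 0.006650460709474219
```

Slight overshoot that should settle; closing.

Request:
arm_command(dp=[[0,0,0],[0,0,0],[0,0,0],[0,0,0],[0,0,0]], turn=[[0,0,0],[0,0,0],[0,0,0],[0,0,0],[0,0,0]], jaw=[0.1,0.1,0.1,0.1,0.1])

```text
time_s: 9.07
eef_pos: [0.5828, -0.1561, 0.1359]
eef_rot: [0.001, 0.997, 0.081, 0.002]
wrist_force: [0.0, -0.7, 7.1]
opening: 0.193
grasp_force: 58.5
```

```bash
python3 -c "
from h import *
crate()"
```

```text
t 9.075 TCP crate 0.0278275484167394 -0.25164077793909245 0.13591143556426777 F -0.0721557771929599 -0.7183874822976091 7.148279283275797 open 0.1925342576574337 58.4759795665741
```

Request:
arm_command(dp=[[0.02,-0.012,0.012],[0.049,-0.012,0.035],[0.068,-0.012,0.055],[0.085,-0.012,0.078],[0.085,-0.012,0.078]], turn=[[0,0,0.02],[0,0,0.02],[0,0,0.02],[0,0,0.02],[0,0,0.02]], jaw=[0.1,0.1,0.1,0.1,0.1])

```text
time_s: 9.7
eef_pos: [0.6049, -0.1524, 0.1174]
eef_rot: [0.004, 0.997, 0.076, 0.004]
wrist_force: [3.7, -7.6, 7.5]
opening: 0.192
grasp_force: 59.9
```

```bash
python3 -c "
from h import *
crate()"
```

```text
t 9.7 TCP crate 0.050168043031566634 -0.25167254808610695 0.11740647573653583 F 2.395211648071379 -8.149333904262335 7.541525898593854 open 0.19182952979355783 59.90018963813782
```

Request:
arm_command(dp=[[0.012,0.004,0.02],[0.02,0.004,0.04],[0.03,0.004,0.072],[0.034,0.004,0.094],[0.034,0.004,0.094]], turn=[[0,0,-0.03],[0,0,-0.03],[0,0,-0.03],[0,0,-0.03],[0,0,-0.03]], jaw=[0.1,0.1,0.1,0.1,0.1])

```text
time_s: 10.32
eef_pos: [0.6134, -0.1511, 0.0933]
eef_rot: [0.003, 0.996, 0.084, 0.004]
wrist_force: [5.3, -5.6, 4.5]
opening: 0.194
grasp_force: 68.6
```

```bash
python3 -c "
from h import *
crate()
m,p=red('scene',camera('scene'),(180,280,215,320)); print(len(p),p.mean(0) if len(p) else '')
print(proj('scene',grip(1.3,-.2505)),proj('scene',grip(1.5,-.2505)))"
```

```text
t 10.325 TCP crate 0.05876035856680195 -0.25178694952474373 0.09326783737516778 F 4.278929845392256 -6.374643725711221 4.5180209480710225 open 0.1939258354188444 68.61499786376953
43 [256.8837 269.2558]
[248.7651 270.9627] [249.7548 275.4095]
```

Opening (to let it drop the last bit), then lifting straight up and back.

Request:
arm_command(dp=[[0,0,0],[0,0,0],[0,0,0],[0,0,0]], turn=[[0,0,0],[0,0,0],[0,0,0],[0,0,0]], jaw=[0.7,0.7,0.7,0.7])

```text
time_s: 10.88
eef_pos: [0.6099, -0.1482, 0.09]
eef_rot: [-0.0, 0.996, 0.084, -0.0]
wrist_force: [0.2, -0.4, 0.3]
opening: 0.7
grasp_force: 0.0
```

Request:
arm_command(dp=[[0,0,-0.2],[0,0,-0.4],[0,0,-0.6],[-0.3,0,-0.6],[-0.5,0,-0.6]], turn=[[0,0,0],[0,0,0],[0,0,0],[0,0,0],[0,0,0]], jaw=[0.7,0.7,0.7,0.7,0.7])

```text
time_s: 11.5
eef_pos: [0.486, -0.1696, 0.2409]
eef_rot: [0.001, 0.996, 0.085, 0.001]
wrist_force: [0.0, -1.2, -0.2]
opening: 0.702
grasp_force: 0.0
```

```bash
python3 -c "
from h import *
from scipy.optimize import least_squares
crate()
im=camera('scene');cv2.imwrite('pics/end.png',im);cv2.imwrite('pics/endtop.png',camera('top'))
m,p=red('scene',im,(180,290,205,330)); c=p.mean(0);print(len(p),c,p.min(0),p.max(0))
f=lambda a:proj('scene',cx*(AX+.058*np.sin(a[0]))+cy*a[1]+ez*(.134+.058*np.cos(a[0])))-c
print(least_squares(f,[1.4,-.25],x_scale=[1,.1]).x)"
```

```text
t 11.5 TCP crate -0.06990921225287011 -0.24871531129879054 0.240863974010978 F -0.1726213770764935 -1.2278407976277768 -0.16093603696903636 open 0.701799095655055 0.0
208 [246.7308 279.25  ] [180 269] [261 329]
[ 1.4209 -0.2632]
```

```bash
python3 -c "
from h import *
from scipy.optimize import least_squares
im=cv2.imread('pics/end.png')
m,p=red('scene',im,(225,290,230,300)); c=p.mean(0);print(len(p),c,p.min(0),p.max(0))
f=lambda a:proj('scene',cx*(AX+.057*np.sin(a[0]))+cy*a[1]+ez*(.134+.057*np.cos(a[0])))-c
print(least_squares(f,[1.4,-.25],x_scale=[1,.1]).x)
for n in('scene0','end'):
  h=cv2.cvtColor(cv2.imread(f'pics/{n}.png')[145:185,305:345],cv2.COLOR_BGR2HSV); v,u=np.nonzero(cv2.inRange(h,(105,150,50),(125,255,255))); print(n,len(u),u.mean(),v.mean())"
```

```text
194 [251.4227 275.7268] [242 269] [261 283]
[ 1.5784 -0.2467]
scene0 86 15.930232558139535 19.662790697674417
end 87 15.931034482758621 19.551724137931036
```

The handle measures about 1.5 rad (level, in the notch) with the bolt fully across, and the blue handle hasn't moved. Handing in.

```bash
python3 -c "
from bench import *
print(hand_in())"
```

```text
the job is handed in; nothing more can be done
None
```

The red bolt is slid across to its end stop and its handle turned down into the notch and released. The blue bolt is untouched, and the job was handed in at about 11.6 s with the arm clear.

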